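# Knock two board plates up square and load them in the sloping feed tray

### The arm

A 6-joint arm with a two-finger parallel gripper is mounted at the origin on the work surface. World frame = base frame: x ahead of the robot, y to its left, z up, the work surface at z = 0. Lengths are in mm, angles in degrees, forces in N, time in s.
With the tool pointing down it reaches from about 350 to 850 mm from the base axis. Payload 8.1 kg.
Tool frame: the origin (TCP) lies at the very end of the fingers, on their centre line; the grasp point (between the pads) lies 19 mm behind it (r.grip_depth is the distance from the TCP to the grasp point, in mm); y points along the fingers, z is the direction in which the jaws open and shut, and the axes are right-handed (so a half turn about y gives the same grasp; the last joint's range is limited). The gripper opens to 85 mm and grips with 20 to 120 N. Pads are 22 mm wide; open, the fingers measure 114 mm over their backs; the gripper's body (76 mm by 85 mm) begins 54 mm behind the grasp point. The pads swing forward as they close: fully open they stand 13 mm farther back than shut.
Start: joints at [58.304, 7.471, 85.268, -0, 87.261, -4.893], TCP at [270.535, 535.552, 202.392] pointing down, gripper open.
Joint ranges: [-169.43, 169.43], [-51.17, 129.36], [1.28, 143.12], [-76.62, 256.62], [0, 156.53], [-152.29, 152.29]. Speed limits (degrees/s): [136.94, 136.94, 159.86, 180, 180, 180].

### API

Orientations are given as [roll, pitch, yaw] about the fixed x, y, z axes, in that order (R = Rz(yaw) Ry(pitch) Rx(roll)).
In Python, from bench import readout, eyes, r gives the robot as it stands. The module is installed in compiled form; this text tells all that it offers.
- The arm moves only by the tool move_arm, never from a script. Its argument "motion" is text: rows parted by semicolons, each of 6 numbers parted by spaces: the shift along the world's x, y, z in cm, then the turn, a rotation vector about the world's x, y, z in degrees. A call has 1 to 10 rows; each row is the pose to reach, as a shift and turn from the pose commanded when the call began; what a row does not reach only later rows make up. A row lasts 1/12 s, in which the tool goes at most 41.7 mm and 7.16 degrees, less where a joint would pass 70% of its speed; a pose out of reach is approached as far as the arm can. A call with a gripper value outside its range is refused whole. "fingers" is the finger opening in cm, from 0 to 8.54, set as the call begins (left out, the last holds). The fingers move at their own pace and stop on an object; "squeeze" is the grip in N (left out, the last holds). Time passes only in rows, so rows that repeat a pose let the fingers close. It gives the time, the measured TCP pose, the force and the opening at its end, in the units of the state.
- readout.sense(): the state, without advancing time (a new reading comes with each control period).
- eyes.snapshot(name): name is "side" or "top" or "wrist"; returns a dict with "image" (384x512x3 uint8, blue, green, red), "fx", "fy", "cx", "cy" (pixels), "world_to_cam" (4x4, takes a point from world to camera coordinates). Camera axes: x right, y down, z forward; pixel columns grow to the right and rows downward; lengths in mm; the calibration is good to about 2 mm. A picture is of the moment at which its call begins. There is no depth.
- r.hand_in(): hands the job in, once; it reports no verdict.
The state is a dict: "time": time; "joint_pos": joint angles; "qd": joint speeds; "joint_efforts": joint torques, N m; "tool_pos": TCP position; "tcp_rot": TCP orientation; "ft_force": force on the tool from outside, world axes, zero at the start; "wrist_torque": the same for the moment, N m; "finger_gap": finger opening in mm.
Only numpy, scipy, OpenCV 4.12 (cv2) and the standard library are available. Lean on these libraries where they do the work, as an engineer would, in place of code of your own. Each camera call takes 0.05 s, during which the arm holds its last target. There are 200 camera calls.

### The job

Lay the loose board plate from the bench on the one lying askew on the squaring block and slide both fully home into the block's fence corner, so that they are one squared pack flat on the deck, and let go of it. Then take the two plates up together, still flush, and set the pack down by hand in the sloping feed tray, flat on the bed, between its guides and down against the bottom stop, before letting go. Leave everything else on the bench where it stands.

Things in the scene. Friction and masses are not known exactly. Their poses are not given: they have to be found in the camera images.
- plate_a_mid (a point): Brown solid-fibreboard plate 120 x 60 x 10 mm, 45 to 90 g, that starts lying askew on the deck of the squaring block. Point at its centre, half-way up; x along its length, y across its width, z through its thickness.
- plate_b_mid (a point): The second, identical board plate (120 x 60 x 10 mm); it starts flat on the bench on one side of the block, with a weight close beside one long edge (about 12 mm away, too close for a finger) and a jar beyond one end. Point at its centre; x along its length, y across its width.
- corner_nest (a point): Squaring block, fixed: aluminium deck, top 12 mm above the bench, with square steel fences 24 mm high above it. Point on the deck top where a plate's centre is when home in the fence corner, its length along x: end fence face at x = +60 mm, long fence face at y = +30 mm. z up.
- block_gap (a point): Squaring block: point on the deck at the middle of the cut-away in the long fence, at x = 0, y = +30 mm from corner_nest. The long fence (15 mm thick) runs along x from -90 to +75 mm, but is fully cut away for 30 mm either side of this point, so a finger can pass round the pack's long edge.
- block_end (a point): Squaring block: point at deck height on the end fence's face, at x = +60, y = -20 mm from corner_nest. The end fence (15 mm thick) runs from y = -65 to +22 mm from corner_nest. The deck (190 x 130 mm) spans x -115 to +75, y -85 to +45 mm from corner_nest; its -x and -y sides are open.
- feed_bed: Sloping bed of the fixed feed tray, left or right of the block, rising away from the robot at 35 degrees. Origin on the bed's upper face, 75 mm above the bench, where the pack's middle is when down against the stop; x up the slope, y across, z square out of the bed. Bed plate 86 mm wide, x = -68 to +94 mm, 8 mm thick.
- feed_stop (a point): Feed tray: middle of the bottom stop at bed level, at x = -60 mm of the bed, its axes those of the bed. The stop is two steel lugs 30 mm high, their faces here, 16 to 40 mm either side of the middle.
- feed_guides (a point): Feed tray: point on the bed midway between the upper side guides (x = +49 mm of the bed). Guide faces at y = +-32 mm (2 mm play each side of a plate), 22 mm high, flared outward above to 34 mm; they stand along x = -60 to -32 and +32 to +66 mm. Between, the sides are open for the fingers.
- weight_mid (a point): Bystander: turned steel weight with a knob, 40 mm diameter, 62 mm high, standing beside the bench plate. Point on its axis 30 mm up.
- jar_mid (a point): Bystander: small glass jar, 48 mm diameter, 72 mm high, beyond an end of the bench plate. Point on its axis half-way up.
- bottle_l_mid (a point): Bystander: upright white bottle, 52 mm diameter, 165 mm high, on the left between the robot and the block. Point on its axis 80 mm up.
- bottle_r_mid (a point): Bystander: upright amber bottle, 52 mm diameter, 165 mm high, on the right between the robot and the block. Point on its axis 80 mm up.
- offcut_mid (a point): Bystander, not wanted: squarish board offcut 62 x 58 x 10 mm, flat on the bench in front of the feed tray. Point at its centre.
- caliper_mid (a point): Bystander: steel caliper, 185 mm long, 55 mm over the jaws, 12 mm high, flat on the bench between the robot and the block. Point near its middle.
- roller_mid (a point): Bystander: hand press roller, 225 mm long, 72 mm high, at the right of the bench. Point at the wheel's centre.
- reel_mid (a point): Bystander: reel core, 124 mm diameter, 50 mm high, at the left of the bench. Point at its centre.
- gauge: Thickness gauge on a stand, fixed, behind the block: foot 100 x 85 mm, column and dial 251 mm high. Origin under the middle of its foot.
Not all that is in view belongs to the job. Leave any yellow look-alike of the part that bears plate_a_mid alone.

How it is judged:
By the outcome, as a careful person would: the job done as asked, in the order asked, and still so for the second after the job is handed in, with the robot touching nothing.
It also fails if it takes over 72 s, if anything falls off the work surface, if the arm or the gripper's body presses on something with over 40 N, if the wrist force passes 120 N, or if a joint passes its speed limit or range.

## Working session

There is one attempt and no reset: what is moved stays moved. The work goes in short steps, Python scripts to look and compute and a tool call to move; the robot and the scene stay as the last step left them, time stands still between calls to the robot, and variables do not carry over. Pictures are saved under pics/ and viewed, about 8 in all and at most 12, crops included, and the job is handed in when it is done.

Besides the shell and the picture viewer there is one more tool, called after "Call:" by a JSON object that holds its "api" and its "payload". move_arm: Moves the arm, as the interface text tells. Its arguments: {"type":"object","properties":{"motion":{"type":"string"},"fingers":{"type":"number"},"squeeze":{"type":"number"}},"required":["motion"]}

```bash
mkdir -p pics; cat > h.py <<'E'
import numpy as np, cv2
from bench import readout, eyes, r
def snap(n,f=None):
    s=eyes.snapshot(n)
    if f: cv2.imwrite('pics/'+f,s['image'])
    return s
def ray(s,u,v,z):
    T=np.array(s['world_to_cam']);R=T[:3,:3];c=-R.T@T[:3,3]
    d=R.T@np.array([(u-s['cx'])/s['fx'],(v-s['cy'])/s['fy'],1.])
    return c+d*(z-c[2])/d[2]
def proj(s,p):
    q=np.array(s['world_to_cam'])@np.append(p,1.);return np.array([s['fx']*q[0]/q[2]+s['cx'],s['fy']*q[1]/q[2]+s['cy']])
E
python3 - <<'E'
from h import *
import pickle
a={n:snap(n) for n in('top','side','wrist')}
pickle.dump(a,open('s0.pkl','wb'))
t=cv2.resize(a['top']['image'],(800,600));cv2.imwrite('pics/top0.png',t)
cv2.imwrite('pics/side0.png',cv2.resize(a['side']['image'],(800,600)))
for n in a:
    s=a[n];T=s['world_to_cam'];print(n,s['fx'],s['cx'],s['cy'],(-T[:3,:3].T@T[:3,3]).round(),T[:3,:3].round(2).tolist())
print(readout.sense())
E
```

```text
top 440.15403654565563 262.317097404851 194.20800152323707 [ 356.   39. 1778.] [[0.02, -1.0, 0.01], [-0.99, -0.02, -0.11], [0.11, -0.01, -0.99]]
side 441.98801912696536 254.77573805338073 189.3098100209473 [-215. -825.  989.] [[0.76, -0.65, 0.0], [-0.4, -0.48, -0.78], [0.51, 0.59, -0.62]]
wrist 315.72193901430376 253.8781183389508 195.868778608436 [209. 567. 372.] [[0.45, 0.89, -0.0], [0.86, -0.43, 0.27], [0.24, -0.12, -0.96]]
{'time': 0.15, 'joint_pos': array([ 5.83035861e+01,  7.50555942e+00,  8.53158226e+01, -1.77911736e-04,
        8.72604009e+01, -4.89197721e+00]), 'qd': array([ 0.09144089, -0.11525324, -0.2026765 , -0.08553994, -0.0171196 ,
        0.02440154]), 'joint_efforts': array([ 5.01606428e-04, -5.70061290e+01, -5.01160777e+01, -2.57426118e-04,
        9.64317005e-03, -4.46752745e-05]), 'tool_pos': array([270.29537556, 535.1506109 , 201.57295635]), 'tcp_rot': array([-9.00815001e+01,  6.79718319e-03, -2.68044329e+01]), 'ft_force': array([-0.33201473, -0.34017124, -0.2469526 ]), 'wrist_torque': array([ 0.0031658 ,  0.02175677, -0.00436511]), 'finger_gap': 85.39900960845874}
```

View pics/top0.png

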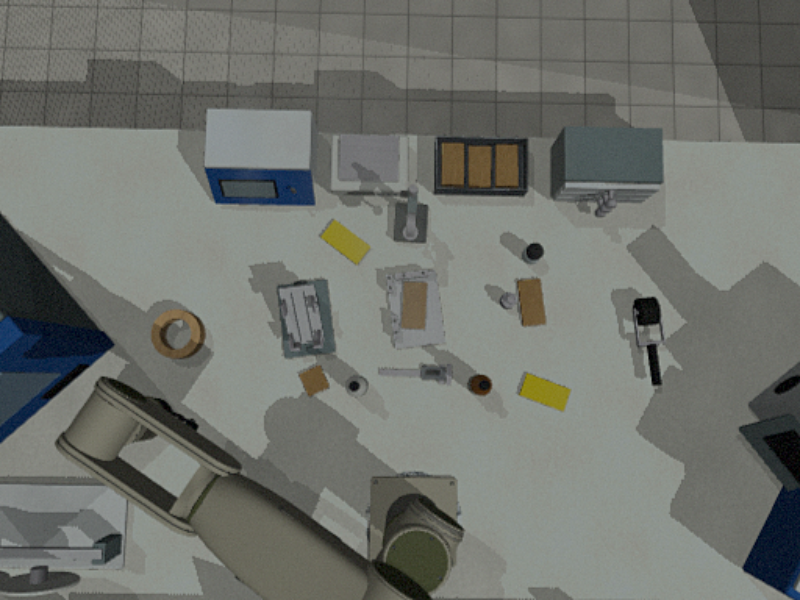

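View pics/side0.png

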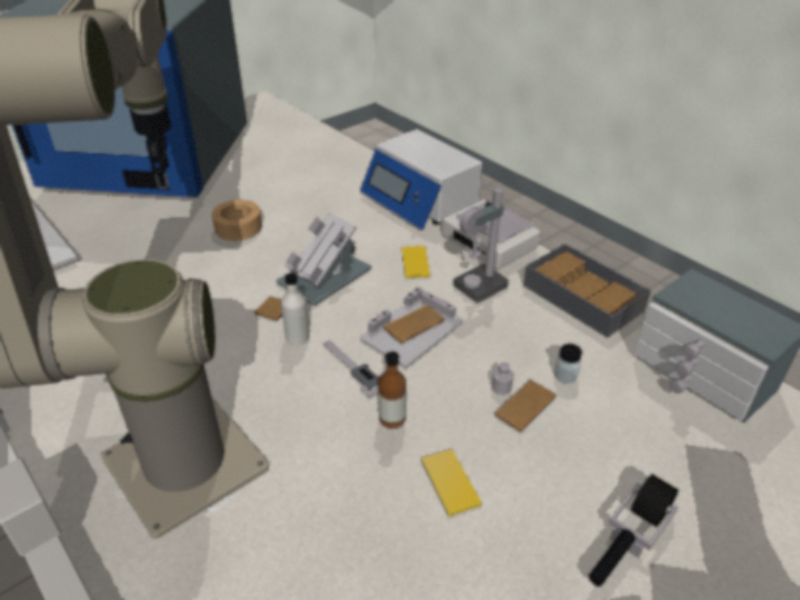

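Top view shows the block at about (416,308), the tray left of it at (305,318), plate b at (531,302) with the weight on its left and the jar beyond its far end. The long fence is on the left (+y) and the end fence is at the far side. The side view agrees. Next, rough positions by colour.

```bash
python3 - <<'E'
from h import *
import pickle
a=pickle.load(open('s0.pkl','rb'));s=a['top']
hsv=cv2.cvtColor(s['image'],cv2.COLOR_BGR2HSV)
for nm,lo,hi in(('brown',(5,90,50),(18,255,255)),('yel',(20,140,60),(35,255,255))):
    m=cv2.inRange(hsv,lo,hi)
    for c in cv2.findContours(m,0,2)[0]:
        if cv2.contourArea(c)<60: continue
        (u,v),wh,an=cv2.minAreaRect(c)
        print(nm,round(u),round(v),np.round(wh),round(an),[ray(s,u,v,z).round()[:2].tolist() for z in(10,22)],'L',[ (ray(s,*p,10)[:2]).round().tolist() for p in cv2.boxPoints(cv2.minAreaRect(c))])
for nm,u,v,z in(('weight',508,300,50),('jar',533,252,70),('botL',357,385,165),('botR',480,385,165),('tray',305,318,75),('blockc',416,308,12),('gapish',393,310,30),('gauge',411,225,100)):
    print(nm,ray(s,u*.64,v*.64,z).round())
E
```

```text
brown 201 243 [15. 14.] 67 [[345.0, 259.0], [345.0, 258.0]] L [[361.0, 298.0], [384.0, 247.0], [328.0, 221.0], [306.0, 272.0]]
brown 114 213 [30. 33.] 90 [[457.0, 611.0], [456.0, 607.0]] L [[516.0, 681.0], [519.0, 549.0], [399.0, 543.0], [396.0, 674.0]]
brown 340 193 [28. 14.] 83 [[556.0, -296.0], [554.0, -293.0]] L [[609.0, -260.0], [617.0, -317.0], [503.0, -332.0], [495.0, -274.0]]
brown 306 106 [26. 13.] 90 [[915.0, -158.0], [912.0, -157.0]] L [[970.0, -131.0], [971.0, -185.0], [861.0, -186.0], [860.0, -132.0]]
brown 324 106 [27. 14.] 90 [[919.0, -231.0], [915.0, -229.0]] L [[976.0, -202.0], [978.0, -260.0], [863.0, -260.0], [861.0, -202.0]]
brown 290 105 [28. 13.] 90 [[918.0, -88.0], [914.0, -87.0]] L [[977.0, -60.0], [978.0, -114.0], [859.0, -116.0], [858.0, -62.0]]
yel 348 250 [30. 15.] 20 [[326.0, -331.0], [326.0, -328.0]] L [[318.0, -265.0], [373.0, -285.0], [334.0, -397.0], [280.0, -377.0]]
yel 221 154 [29. 14.] 38 [[705.0, 190.0], [702.0, 189.0]] L [[717.0, 255.0], [764.0, 221.0], [693.0, 126.0], [646.0, 160.0]]
weight [ 555. -231.   50.]
jar [ 676. -290.   70.]
botL [335. 138. 165.]
botR [ 341. -148.  165.]
tray [496. 277.  75.]
blockc [533.   1.  12.]
gapish [525.  60.  30.]
gauge [731.  19. 100.]
```

Call:
{"api": "move_arm", "payload": {"motion": "0 -1 4 0 0 5; 2 -5 8 0 0 10; 4 -9 11 0 0 16; 7 -13 12.8 0 0 22; 9 -17 12.8 0 0 26.8; 11 -21 12.8 0 0 26.8; 13 -24 12.8 0 0 26.8; 13 -25.9 12.8 0 0 26.8; 13 -25.9 12.8 0 0 26.8; 13 -25.9 12.8 0 0 26.8"}}

```text
time: 0.98
tool_pos: [401.9, 273.5, 330.6]
tcp_rot: [-90.0, -0.0, -0.3]
ft_force: [-0.6, -0.4, 0.7]
finger_gap: 85.1
```

```bash
python3 - <<'E'
from h import *
import pickle
a=snap('wrist');pickle.dump(a,open('w1.pkl','wb'))
cv2.imwrite('pics/w1.png',cv2.resize(a['image'],(800,600),interpolation=cv2.INTER_CUBIC))
q=readout.sense();print(q['tool_pos'],q['tcp_rot'],q['ft_force'],q['time'])
E
```

```text
[401.14888691 275.18413943 330.42274608] [-8.99926511e+01 -6.93747353e-03 -1.97830135e-01] [-0.67411439  0.0533355   0.86979409] 1.0333
```

View pics/w1.png

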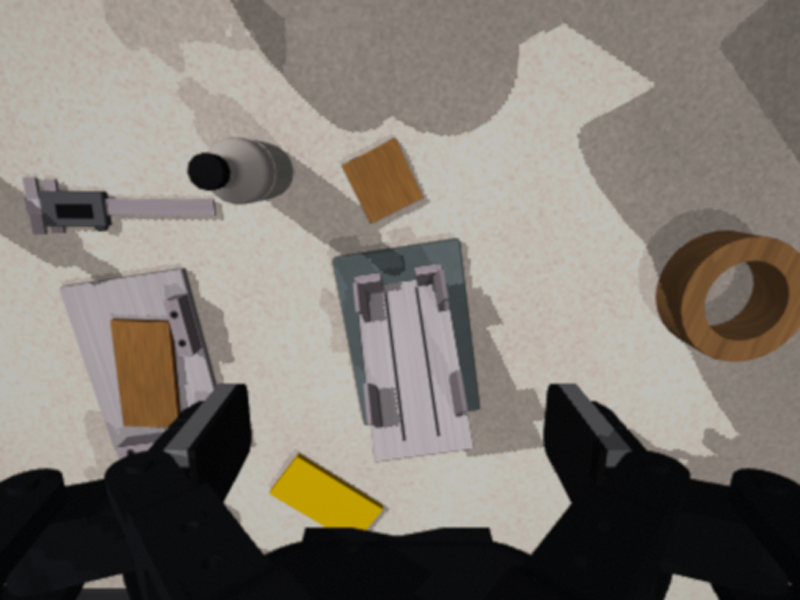

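The wrist view shows the tray at (415,350) with its top edge from (374,461) to (471,448). The block is at the left, with plate a askew at about (145,373). Now over the block.

Call:
{"api": "move_arm", "payload": {"motion": "0 -4 0 0 0 0; 0 -8 -1 0 0 0; 0.9 -12 -2 0 0 0; 0.9 -16 -4 0 0 0; 0.9 -20 -6 0 0 0; 0.9 -24 -6 0 0 0; 0.9 -27 -6 0 0 0; 0.9 -28.7 -6 0 0 0; 0.9 -28.7 -6 0 0 0; 0.9 -28.7 -6 0 0 0"}}

```text
time: 1.87
tool_pos: [409.6, -10.0, 270.2]
tcp_rot: [-90.0, 0.0, -0.1]
ft_force: [0.7, 0.6, 0.1]
finger_gap: 85.4
```

```bash
python3 - <<'E'
from h import *
import pickle
a=snap('wrist');pickle.dump(a,open('w2.pkl','wb'))
w1=pickle.load(open('w1.pkl','rb'))['image']
i=a['image']
# crop: tray u205-315 v145-305 (x3.6) ; block
A=cv2.resize(w1[145:305,205:315],None,fx=3.6,fy=3.6,interpolation=cv2.INTER_CUBIC)
u0=int(proj(a,[530,0,12])[0]);B=cv2.resize(i[150:342,185:315],None,fx=3,fy=3,interpolation=cv2.INTER_CUBIC)
print(A.shape,B.shape,proj(a,[540,0,12]))
C=np.zeros((576,396+390,3),np.uint8);C[:,:396]=A;C[:,396:]=B
cv2.imwrite('pics/crop1.png',C)
q=readout.sense();print(q['tool_pos'],q['tcp_rot'],q['time'])
E
```

```text
(576, 396, 3) (576, 390, 3) [259.25687947 247.50795556]
[409.65705109  -9.35892027 270.26118288] [-8.99529474e+01  1.40836099e-02  5.78222471e-03] 1.9167
```

View pics/crop1.png

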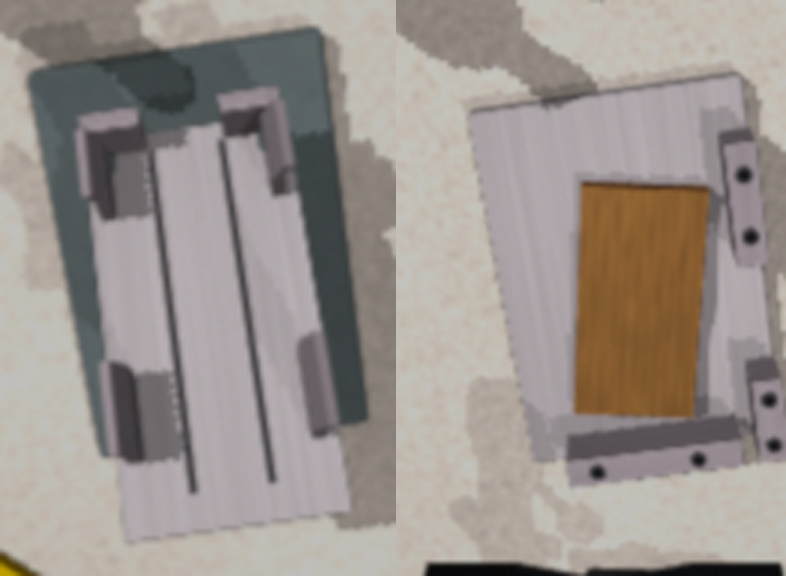

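```bash
cat > fit.py <<'E'
from h import *
import pickle
from scipy.optimize import least_squares
from scipy.spatial.transform import Rotation as Ro
def fit(s,P,Z,pitch,x0):
    uv=np.array([p[0] for p in P],float);X=np.array([p[1] for p in P],float)
    def W(q): return Ro.from_euler('ZY',[q[2],-pitch],degrees=True).apply(X)+[q[0],q[1],Z]
    f=lambda q:(np.array([proj(s,w) for w in W(q)])-uv)
    o=least_squares(lambda q:f(q).ravel(),x0,loss='soft_l1')
    return o.x,f(o.x)
E
python3 - <<'E'
from fit import *
w1=pickle.load(open('w1.pkl','rb'));w2=pickle.load(open('w2.pkl','rb'))
B=[((470,110),(-115,-85,0)),((738,74),(-115,45,0)),((532,462),(75,-85,0)),((568,437),(60,-65,0)),((737,416),(60,22,0)),((570,458),(60,-65,24)),((741,436),(60,22,24)),((572,487),(75,-65,24)),((722,142),(-90,30,24)),((748,132),(-90,45,24)),((737,265),(-30,30,24)),((766,257),(-30,45,24)),((752,377),(30,30,24)),((778,374),(30,45,24))]
B=[((185+(u-396+.5)/3-.5,150+(v+.5)/3-.5),p) for (u,v),p in B]
q,e=fit(w2,B,12,0,[540,0,0]);print('block',q.round(2));print(e.round(1).tolist())
A=[((127,543),(94,-43,0)),((350,511),(94,43,0)),((141,460),(66,-32,0)),((133,370),(32,-32,0)),((81,131),(-60,-40,30)),((144,122),(-60,-16,30)),((221,109),(-60,16,30)),((281,98),(-60,40,30)),((219,124),(-68,16,0))]
A=[((205+(u+.5)/3.6-.5,145+(v+.5)/3.6-.5),p) for (u,v),p in A]
q,e=fit(w1,A,75,35,[500,277,0]);print('tray',q.round(2));print(e.round(1).tolist())
for nm,s,zs in(('w2',w2,(22,10)),('w1',w1,(22,))):
    m=cv2.inRange(cv2.cvtColor(s['image'],cv2.COLOR_BGR2HSV),(5,90,50),(18,255,255))
    for c in cv2.findContours(m,0,2)[0]:
        if cv2.contourArea(c)<600: continue
        for z in zs:
            bp=np.array([ray(s,*p,z)[:2] for p in cv2.boxPoints(cv2.minAreaRect(c))])
            print(nm,z,bp.round().tolist(),bp.mean(0).round(1),np.linalg.norm(bp[1]-bp[0]).round(),np.linalg.norm(bp[2]-bp[1]).round(),[np.degrees(np.arctan2(*(bp[i+1]-bp[i])[::-1])).round(1) for i in(0,1)])
E
```

```text
block [548.45  28.2    8.94]
[[-2.5, 0.9], [0.5, -1.5], [0.7, 0.4], [-0.2, -1.4], [-0.6, -2.3], [-1.4, 0.8], [0.3, -0.1], [-0.4, -0.1], [-0.6, -0.6], [1.9, 1.0], [-0.2, -0.4], [0.9, 0.7], [-0.2, 0.7], [1.5, 0.2]]
tray [493.17 285.71   8.09]
[[-1.3, -0.6], [0.5, 0.0], [0.6, 0.2], [0.2, 0.6], [-0.4, -0.2], [-1.1, -0.1], [-0.1, 0.3], [0.2, 0.9], [0.7, -1.0]]
w2 22 [[497.0, -322.0], [479.0, -262.0], [600.0, -247.0], [621.0, -311.0]] [ 549.3 -285.6] 63.0 122.0 [np.float64(106.5), np.float64(7.2)]
w2 10 [[501.0, -331.0], [483.0, -269.0], [608.0, -254.0], [629.0, -320.0]] [ 555.3 -293.5] 65.0 126.0 [np.float64(106.5), np.float64(7.2)]
w2 22 [[599.0, -25.0], [478.0, -18.0], [482.0, 41.0], [603.0, 39.0]] [540.7   9.4] 121.0 59.0 [np.float64(176.7), np.float64(86.7)]
w2 10 [[607.0, -25.0], [482.0, -18.0], [486.0, 43.0], [611.0, 40.0]] [546.4   9.9] 125.0 61.0 [np.float64(176.7), np.float64(86.7)]
w2 22 [[373.0, -221.0], [312.0, -213.0], [312.0, -155.0], [373.0, -162.0]] [ 342.4 -187.8] 61.0 58.0 [np.float64(172.0), np.float64(90.0)]
w2 10 [[373.0, -228.0], [311.0, -219.0], [311.0, -160.0], [374.0, -166.0]] [ 342.5 -193. ] 63.0 59.0 [np.float64(172.0), np.float64(90.0)]
w2 22 [[332.0, 206.0], [305.0, 263.0], [357.0, 298.0], [385.0, 239.0]] [344.7 251.5] 63.0 62.0 [np.float64(114.8), np.float64(33.7)]
w2 10 [[332.0, 212.0], [304.0, 271.0], [357.0, 307.0], [386.0, 246.0]] [344.8 259. ] 65.0 63.0 [np.float64(114.8), np.float64(33.7)]
w1 22 [[480.0, -16.0], [473.0, 45.0], [600.0, 44.0], [608.0, -22.0]] [540.1  12.5] 62.0 127.0 [np.float64(97.1), np.float64(-0.5)]
w1 22 [[393.0, 527.0], [394.0, 664.0], [527.0, 693.0], [526.0, 545.0]] [460.2 607.2] 138.0 136.0 [np.float64(89.8), np.float64(12.1)]
w1 22 [[330.0, 223.0], [306.0, 274.0], [359.0, 301.0], [384.0, 250.0]] [344.7 261.9] 56.0 60.0 [np.float64(115.1), np.float64(27.5)]
```

Block nest is at (548.5, 28.2), yaw 8.9°. Tray origin is at (493.2, 285.7), yaw 8.1°. Plate a is at (540.5, 10), yaw −3.3°, with size 121×59, as it should be. Next over plate b.

Call:
{"api": "move_arm", "payload": {"motion": "0 -4 0 0 0 3; 0 -8 0 0 0 7; 0 -12 0 0 0 7; 0 -16 0 0 0 7; 0 -20 0 0 0 7; 0 -24 -1 0 0 7; 0 -27 -2 0 0 7; 0 -28 -2 0 0 7; 0 -28 -2 0 0 7", "fingers": 6.2, "squeeze": 25}}

```text
time: 2.67
tool_pos: [409.9, -290.6, 249.2]
tcp_rot: [-89.9, 0.1, 7.0]
ft_force: [0.2, 0.1, 0.2]
finger_gap: 61.7
```

```bash
python3 - <<'E'
from fit import *
s=snap('wrist');pickle.dump(s,open('w3.pkl','wb'))
m=cv2.inRange(cv2.cvtColor(s['image'],cv2.COLOR_BGR2HSV),(5,90,50),(18,255,255))
for c in cv2.findContours(m,0,2)[0]:
    if cv2.contourArea(c)<600: continue
    bp=np.array([ray(s,*p,10)[:2] for p in cv2.boxPoints(cv2.minAreaRect(c))])
    print(bp.round().tolist(),bp.mean(0).round(1),np.linalg.norm(bp[1]-bp[0]).round(),np.linalg.norm(bp[2]-bp[1]).round(),[np.degrees(np.arctan2(*(bp[i+1]-bp[i])[::-1])).round(1) for i in(0,1)])
cv2.imwrite('pics/w3.png',cv2.resize(s['image'][100:384,80:432],(800,645)[0:2] if 0 else (740,597),interpolation=cv2.INTER_CUBIC))
q=readout.sense();print(q['tool_pos'],q['tcp_rot'],q['time'],q['finger_gap'])
E
```

```text
[[559.0, -22.0], [470.0, -15.0], [488.0, 51.0], [579.0, 47.0]] [524.1  15.1] 89.0 68.0 [np.float64(175.2), np.float64(75.4)]
[[500.0, -333.0], [491.0, -275.0], [612.0, -257.0], [621.0, -319.0]] [ 556.1 -295.8] 58.0 122.0 [np.float64(98.9), np.float64(8.8)]
[[367.0, -162.0], [303.0, -154.0], [315.0, -89.0], [380.0, -95.0]] [ 341.1 -124.8] 64.0 65.0 [np.float64(172.9), np.float64(80.0)]
[ 410.2402913  -289.41136945  249.92655472] [-8.99032801e+01  3.23903151e-02  7.01453367e+00] 2.7167 62.0181396417126
```

View pics/w3.png

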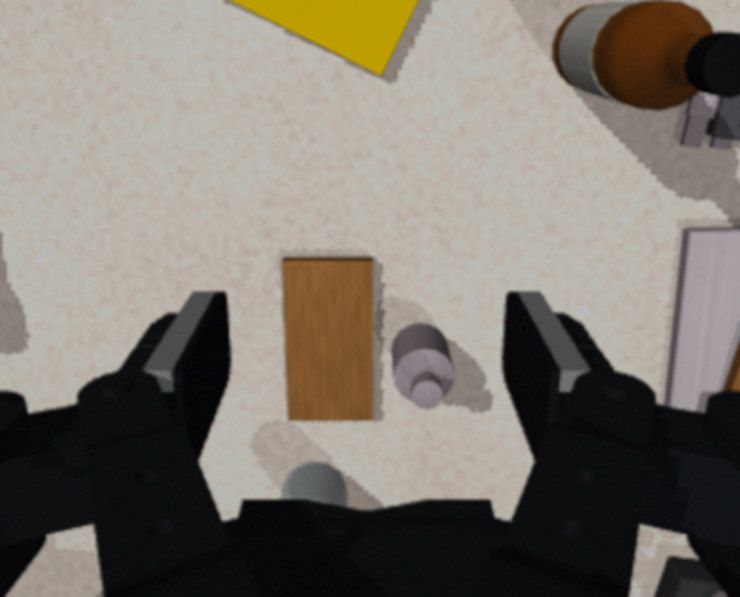

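The view shows plate b (283–375, 258–418) with its near end clear. The weight at (425,360) stands beside the far half of the right edge, and the jar is beyond the far end at (315,480). I will grip b near its near end, after a touch test for the fingertip height.

Call:
{"api": "move_arm", "payload": {"motion": "1 -0.3 -4 0 0 1; 2.5 -0.5 -8 0 0 1; 2.5 -0.5 -12 0 0 1; 2.5 -0.5 -16 0 0 1; 2.5 -0.5 -20 0 0 1; 2.5 -0.5 -23 0 0 1; 2.5 -0.5 -24.5 0 0 1; 2.5 -0.5 -25 0 0 1; 2.5 -0.5 -25 0 0 1"}}

```text
time: 3.47
tool_pos: [434.8, -293.0, -0.3]
tcp_rot: [-89.9, 0.1, 8.1]
ft_force: [0.1, 0.3, 0.4]
finger_gap: 62.1
```

Call:
{"api": "move_arm", "payload": {"motion": "0 0 -0.2 0 0 0; 0 0 -0.3 0 0 0; 0 0 -0.3 0 0 0"}}

```text
time: 3.72
tool_pos: [436.0, -296.1, -0.8]
tcp_rot: [-90.1, -0.1, 8.0]
ft_force: [-0.2, 0.4, 0.1]
finger_gap: 62.0
```

Call:
{"api": "move_arm", "payload": {"motion": "0 0 -0.1 0 0 0; 0 0 -0.2 0 0 0; 0 0 -0.2 0 0 0"}}

```text
time: 3.97
tool_pos: [434.6, -295.7, -4.3]
tcp_rot: [-90.0, -0.0, 8.0]
ft_force: [-0.1, 0.3, -0.1]
finger_gap: 61.8
```

Call:
{"api": "move_arm", "payload": {"motion": "0 0 -0.1 0 0 0; 0 0 -0.1 0 0 0"}}

```text
time: 4.13
tool_pos: [434.4, -295.5, -5.7]
tcp_rot: [-90.0, 0.0, 8.0]
ft_force: [0.2, -0.5, 0.4]
finger_gap: 62.0
```

Call:
{"api": "move_arm", "payload": {"motion": "0 0 -0.1 0 0 0; 0 0 -0.1 0 0 0"}}

```text
time: 4.3
tool_pos: [434.4, -295.4, -6.9]
tcp_rot: [-90.0, 0.0, 8.0]
ft_force: [0.9, 0.1, 0.3]
finger_gap: 62.0
```

Call:
{"api": "move_arm", "payload": {"motion": "0 0 -0.1 0 0 0; 0 0 -0.1 0 0 0"}}

```text
time: 4.47
tool_pos: [434.4, -295.4, -7.8]
tcp_rot: [-90.0, 0.0, 8.0]
ft_force: [-0.3, 0.4, -0.1]
finger_gap: 61.9
```

Call:
{"api": "move_arm", "payload": {"motion": "0 0 -0.1 0 0 0; 0 0 -0.1 0 0 0"}}

```text
time: 4.63
tool_pos: [434.4, -295.4, -8.8]
tcp_rot: [-90.0, 0.0, 8.0]
ft_force: [-0.6, -0.1, 0.1]
finger_gap: 62.1
```

Call:
{"api": "move_arm", "payload": {"motion": "0 0 -0.1 0 0 0; 0 0 -0.1 0 0 0"}}

```text
time: 4.8
tool_pos: [434.5, -295.4, -9.8]
tcp_rot: [-90.0, 0.0, 8.0]
ft_force: [-0.1, 0.3, 0.0]
finger_gap: 61.9
```

Call:
{"api": "move_arm", "payload": {"motion": "0 0 -0.1 0 0 0; 0 0 -0.1 0 0 0"}}

```text
time: 4.97
tool_pos: [434.5, -295.4, -10.8]
tcp_rot: [-90.0, 0.0, 8.0]
ft_force: [-0.3, -0.6, -1.1]
finger_gap: 62.2
```

Call:
{"api": "move_arm", "payload": {"motion": "0 0 -0.1 0 0 0; 0 0 -0.1 0 0 0"}}

```text
time: 5.13
tool_pos: [434.4, -295.4, -11.8]
tcp_rot: [-90.0, 0.0, 8.0]
ft_force: [-0.2, -0.0, 0.1]
finger_gap: 62.1
```

Call:
{"api": "move_arm", "payload": {"motion": "0 0 -0.1 0 0 0; 0 0 -0.1 0 0 0"}}

```text
time: 5.3
tool_pos: [434.5, -295.4, -12.8]
tcp_rot: [-90.0, 0.0, 8.0]
ft_force: [1.4, 0.0, 0.1]
finger_gap: 62.2
```

Call:
{"api": "move_arm", "payload": {"motion": "0 0 -0.1 0 0 0; 0 0 -0.1 0 0 0"}}

```text
time: 5.47
tool_pos: [434.5, -295.4, -13.8]
tcp_rot: [-90.0, 0.0, 8.0]
ft_force: [-0.9, 0.5, -0.2]
finger_gap: 62.0
```

```bash
python3 - <<'E'
from fit import *
s=snap('side');w=snap('wrist')
u,v=proj(s,[434,-295,0]).astype(int);print(u,v)
A=cv2.resize(s['image'][v-60:v+40,u-50:u+50],(500,500),interpolation=cv2.INTER_CUBIC)
B=cv2.resize(w['image'][184:384,150:350],(300,300))
C=np.zeros((500,800,3),np.uint8);C[:,:500]=A;C[:300,500:]=B
for y in(-31,31):
    p=proj(s,[434.5+np.sin(np.radians(-8))*y,-295.4+y*np.cos(np.radians(8)),0]);print(p)
    cv2.circle(C,(int((p[0]-u+50)*5),int((p[1]-v+60)*5)),3,(0,0,255),-1)
cv2.imwrite('pics/touch.png',C)
q=readout.sense();print(q['tool_pos'],q['joint_pos'],q['ft_force'])
E
```

```text
305 280
[314.89091655 286.25319194]
[297.3394889  274.88976777]
[ 434.48145445 -295.38595819  -13.68238415] [-3.98042048e+01  8.68746107e+00  1.07922093e+02  2.27884337e-03
  6.33995268e+01 -1.37800676e+02] [-0.4443952   0.66805984  0.10333092]
```

View pics/touch.png

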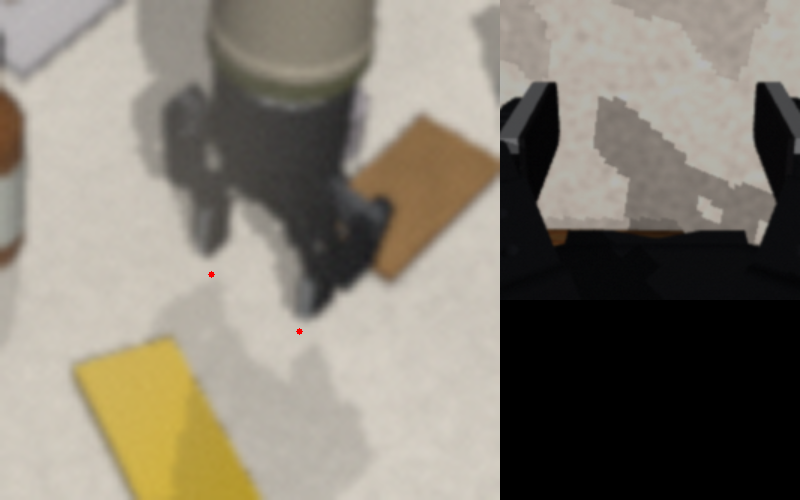

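The fingertips in the side view ((210,253) and (305,315), against bench points (211,273) and (299,331)) still stand about 10 mm clear of the bench, so I probe further.

Call:
{"api": "move_arm", "payload": {"motion": "0 0 -0.1 0 0 0; 0 0 -0.2 0 0 0; 0 0 -0.3 0 0 0; 0 0 -0.3 0 0 0"}}

```text
time: 5.9
tool_pos: [434.3, -295.3, -16.9]
tcp_rot: [-90.0, 0.0, 8.0]
ft_force: [0.1, 0.4, -0.1]
finger_gap: 62.4
```

Call:
{"api": "move_arm", "payload": {"motion": "0 0 -0.1 0 0 0; 0 0 -0.2 0 0 0; 0 0 -0.2 0 0 0"}}

```text
time: 6.15
tool_pos: [434.4, -295.4, -18.8]
tcp_rot: [-90.0, 0.0, 8.0]
ft_force: [0.4, 0.3, -0.4]
finger_gap: 61.9
```

```bash
python3 -c "
from h import *
print(r.grip_depth,[x for x in dir(r) if x[0]!='_'])"
```

```text
18.700000000000003 ['PlanningError', 'grip_depth', 'hand_in']
```

Call:
{"api": "move_arm", "payload": {"motion": "0 0 -0.1 0 0 0; 0 0 -0.2 0 0 0; 0 0 -0.2 0 0 0"}}

```text
time: 6.4
tool_pos: [434.4, -295.3, -20.9]
tcp_rot: [-90.0, 0.0, 8.0]
ft_force: [-0.7, -0.4, 0.4]
finger_gap: 61.7
```

Call:
{"api": "move_arm", "payload": {"motion": "0 0 -0.1 0 0 0; 0 0 -0.2 0 0 0; 0 0 -0.2 0 0 0"}}

```text
time: 6.65
tool_pos: [434.4, -295.3, -22.8]
tcp_rot: [-90.0, 0.0, 8.0]
ft_force: [0.2, 0.3, -0.6]
finger_gap: 61.6
```

Call:
{"api": "move_arm", "payload": {"motion": "0 0 -0.1 0 0 0; 0 0 -0.2 0 0 0; 0 0 -0.2 0 0 0"}}

```text
time: 6.9
tool_pos: [434.4, -295.3, -24.9]
tcp_rot: [-90.0, 0.0, 8.0]
ft_force: [0.3, 0.1, 0.1]
finger_gap: 61.9
```

Call:
{"api": "move_arm", "payload": {"motion": "0 0 -0.1 0 0 0; 0 0 -0.2 0 0 0; 0 0 -0.2 0 0 0"}}

```text
time: 7.15
tool_pos: [434.4, -295.3, -26.9]
tcp_rot: [-90.0, 0.0, 8.0]
ft_force: [0.3, 0.5, -0.5]
finger_gap: 61.8
```

Call:
{"api": "move_arm", "payload": {"motion": "0 0 -0.1 0 0 0; 0 0 -0.2 0 0 0; 0 0 -0.2 0 0 0"}}

```text
time: 7.4
tool_pos: [434.4, -295.3, -28.9]
tcp_rot: [-90.0, 0.0, 8.0]
ft_force: [0.5, -0.3, -0.5]
finger_gap: 61.9
```

Call:
{"api": "move_arm", "payload": {"motion": "0 0 -0.1 0 0 0; 0 0 -0.2 0 0 0; 0 0 -0.2 0 0 0"}}

```text
time: 7.65
tool_pos: [434.4, -295.3, -30.9]
tcp_rot: [-90.0, 0.0, 8.0]
ft_force: [-1.0, 0.3, 0.0]
finger_gap: 61.7
```

Call:
{"api": "move_arm", "payload": {"motion": "0 0 -0.1 0 0 0; 0 0 -0.1 0 0 0"}}

```text
time: 7.82
tool_pos: [434.4, -295.4, -31.8]
tcp_rot: [-90.0, 0.0, 8.0]
ft_force: [0.4, 0.6, 0.2]
finger_gap: 62.0
```

Call:
{"api": "move_arm", "payload": {"motion": "0 0 -0.1 0 0 0; 0 0 -0.1 0 0 0"}}

```text
time: 7.98
tool_pos: [434.5, -295.4, -32.8]
tcp_rot: [-90.0, 0.0, 8.0]
ft_force: [-0.4, -0.1, -0.5]
finger_gap: 62.0
```

Call:
{"api": "move_arm", "payload": {"motion": "0 0 -0.1 0 0 0; 0 0 -0.1 0 0 0"}}

```text
time: 8.15
tool_pos: [434.4, -295.4, -33.8]
tcp_rot: [-90.0, 0.0, 8.0]
ft_force: [0.3, 0.1, -0.0]
finger_gap: 61.9
```

```bash
python3 - <<'E'
from fit import *
s=snap('side');w=snap('wrist')
u,v=proj(s,[434,-295,0]).astype(int)
A=cv2.resize(s['image'][v-60:v+40,u-50:u+50],(500,500),interpolation=cv2.INTER_CUBIC)
B=cv2.resize(w['image'][200:384,120:390],None,fx=1.1,fy=1.1)
C=np.zeros((500,800,3),np.uint8);C[:,:500]=A;C[:B.shape[0],500:500+B.shape[1]]=B
cv2.imwrite('pics/touch2.png',C)
q=readout.sense();print(q['tool_pos'],q['joint_pos'],q['ft_force'])
T=w['world_to_cam'];print((-T[:3,:3].T@T[:3,3]).round(1),T.round(3).tolist())
E
```

```text
[ 434.51900789 -295.41469945  -33.6545591 ] [-3.98024772e+01  1.05978761e+01  1.08236808e+02  3.23238237e-05
  6.11699063e+01 -1.37799923e+02] [-0.95760974 -0.77091036  0.50879594]
[ 366.7 -303.6  137. ] [[-0.139, 0.99, 0.002, 351.526], [0.954, 0.134, 0.269, -345.95], [0.266, 0.039, -0.963, 46.218], [0.0, 0.0, 0.0, 1.0]]
```

View pics/touch2.png

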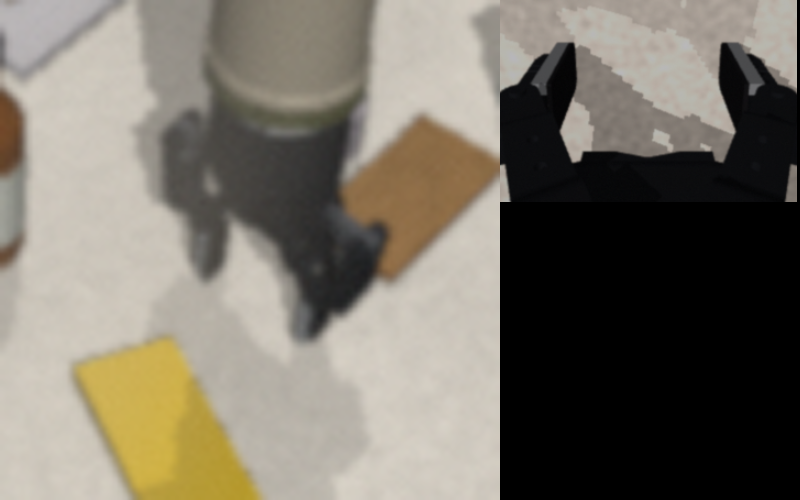

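The tips now appear at the bench, at (208,278) and (305,340), with their shadows meeting them. I continue to contact in 1 mm steps.

Call:
{"api": "move_arm", "payload": {"motion": "0 0 -0.1 0 0 0; 0 0 -0.1 0 0 0"}}

```text
time: 8.42
tool_pos: [434.7, -295.6, -34.4]
tcp_rot: [-90.0, -0.0, 8.0]
ft_force: [-0.4, 0.2, 2.3]
finger_gap: 61.6
```

Call:
{"api": "move_arm", "payload": {"motion": "0 0 -0.1 0 0 0; 0 0 -0.1 0 0 0"}}

```text
time: 8.58
tool_pos: [434.7, -295.6, -34.5]
tcp_rot: [-90.0, 0.0, 8.0]
ft_force: [-4.8, 4.5, 13.6]
finger_gap: 62.3
```

Call:
{"api": "move_arm", "payload": {"motion": "0 0 -0.1 0 0 0; 0 0 -0.1 0 0 0"}}

```text
time: 8.75
tool_pos: [434.8, -295.7, -34.5]
tcp_rot: [-90.0, 0.0, 8.0]
ft_force: [-9.4, 7.7, 24.4]
finger_gap: 62.0
```

Call:
{"api": "move_arm", "payload": {"motion": "0 0 -0.1 0 0 0; 0 0 -0.1 0 0 0"}}

```text
time: 8.92
tool_pos: [434.8, -295.7, -34.6]
tcp_rot: [-90.0, 0.0, 8.0]
ft_force: [-14.0, 10.7, 35.7]
finger_gap: 62.0
```

Contact is clear: the fingertips reach the bench at a reported TCP z of −34.5 (gap 62). The true tips therefore lie about 34 mm behind the reported TCP along the tool axis, and I'll allow for that throughout. Now grip b at its near end.

Call:
{"api": "move_arm", "payload": {"motion": "0 0 2 0 0 0; 0 0 5 0 0 0; 3 -0.3 5 0 0 0; 6.5 -0.6 5 0 0 0; 7.9 -0.65 5 0 0 0; 7.9 -0.65 5 0 0 0; 7.9 -0.65 3 0 0 0; 7.9 -0.65 1 0 0 0; 7.9 -0.65 0.5 0 0 0; 7.9 -0.65 0.5 0 0 0", "fingers": 8.5}}

```text
time: 9.75
tool_pos: [511.0, -300.5, -35.2]
tcp_rot: [-89.8, 0.2, 8.0]
ft_force: [-0.4, 0.8, -0.8]
finger_gap: 84.9
```

Call:
{"api": "move_arm", "payload": {"motion": "0 0 0 0 0 0; 0 0 0 0 0 0; 0 0 0 0 0 0; 0 0 0 0 0 0; 0 0 0 0 0 0; 0 0 0 0 0 0", "fingers": 5.6, "squeeze": 30}}

```text
time: 10.25
tool_pos: [514.6, -302.8, -30.9]
tcp_rot: [-90.1, -0.1, 8.0]
ft_force: [-1.8, -0.2, 7.0]
finger_gap: 59.0
```

Call:
{"api": "move_arm", "payload": {"motion": "0 -0.1 0.5 0 0 0; 0 -0.4 1.5 0 0 0; 0 -0.6 4 0 0 0; 0 -0.6 8 0 0 0; 0 -0.6 12 0 0 0; 0 -0.6 12 0 0 0; 0 -0.6 12 0 0 0"}}

```text
time: 10.83
tool_pos: [516.1, -310.0, 92.4]
tcp_rot: [-90.3, -0.3, 8.0]
ft_force: [-0.8, 0.0, -1.2]
finger_gap: 58.8
```

```bash
python3 - <<'E'
from fit import *
w=snap('wrist');s=snap('side')
q=readout.sense();print(q['tool_pos'],q['tcp_rot'],q['ft_force'],q['finger_gap'],q['time'])
B=cv2.resize(w['image'][130:384,100:410],None,fx=1.6,fy=1.6)
u,v=proj(s,[520,-300,90]).astype(int)
A=cv2.resize(s['image'][v-40:v+40,u-30:u+30],(300,400))
C=np.zeros((410,800,3),np.uint8);C[:B.shape[0],:B.shape[1]]=B;C[:400,500:]=A
cv2.imwrite('pics/held.png',C)
E
```

```text
[ 513.24451505 -307.89849635   87.37827247] [-8.99950139e+01  8.69793059e-03  7.99544810e+00] [ 0.16180054  0.29569517 -0.62188359] 58.97332002655712 10.9333
```

View pics/held.png

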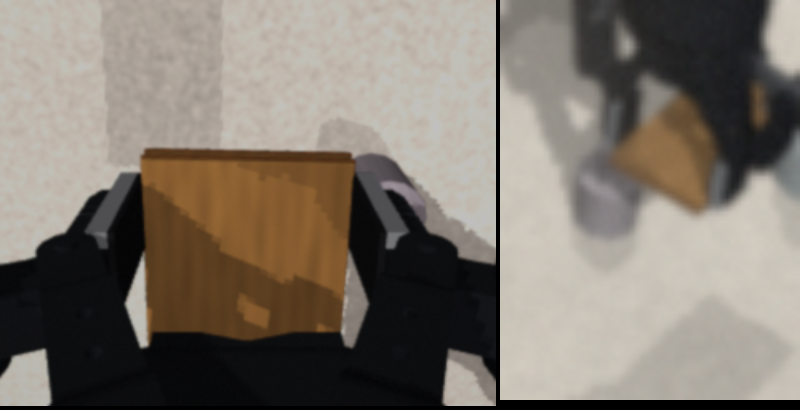

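Plate b is held level in the gripper ((145–350) wide in view). Carry it over plate a.

Call:
{"api": "move_arm", "payload": {"motion": "0 3 0 0 0 0.9; -0.5 7 0 0 0 0.9; -1.3 11 0 0 0 0.9; -1.3 15 0 0 0 0.9; -1.3 19 0 0 0 0.9; -1.3 23 0 0 0 0.9; -1.3 27 0 0 0 0.9; -1.3 29.5 -2 0 0 0.9; -1.3 30.2 -5 0 0 0.9; -1.3 30.2 -7 0 0 0.9"}}

```text
time: 11.77
tool_pos: [497.9, -3.2, 13.8]
tcp_rot: [-89.9, 0.2, 9.1]
ft_force: [-0.6, 0.7, -1.7]
finger_gap: 58.8
```

Call:
{"api": "move_arm", "payload": {"motion": "0 0 -1 0 0 0; 0 0 -1.8 0 0 0; 0 0 -2.2 0 0 0; 0 0 -2.5 0 0 0; 0 0 -2.6 0 0 0; 0 0 -2.6 0 0 0"}}

```text
time: 12.27
tool_pos: [501.3, -6.4, -7.9]
tcp_rot: [-90.0, -0.1, 8.9]
ft_force: [-0.2, -0.1, 0.1]
finger_gap: 59.1
```

Call:
{"api": "move_arm", "payload": {"motion": "0 0 -0.1 0 0 0; 0 0 -0.1 0 0 0; 0 0 -0.1 0 0 0"}}

```text
time: 12.52
tool_pos: [501.2, -6.2, -8.9]
tcp_rot: [-90.0, -0.1, 8.9]
ft_force: [0.0, -1.1, 0.2]
finger_gap: 58.9
```

Call:
{"api": "move_arm", "payload": {"motion": "0 0 -0.1 0 0 0; 0 0 -0.1 0 0 0; 0 0 -0.1 0 0 0"}}

```text
time: 12.77
tool_pos: [501.2, -6.2, -9.0]
tcp_rot: [-90.0, -0.1, 8.9]
ft_force: [-6.2, -0.5, 12.7]
finger_gap: 58.9
```

Call:
{"api": "move_arm", "payload": {"motion": "0 0 -0.1 0 0 0; 0 0 -0.1 0 0 0; 0 0 -0.1 0 0 0"}}

```text
time: 13.02
tool_pos: [501.3, -6.2, -9.0]
tcp_rot: [-90.0, -0.0, 8.9]
ft_force: [-12.4, -0.6, 24.4]
finger_gap: 58.7
```

Call:
{"api": "move_arm", "payload": {"motion": "0 0 0.25 0 0 0; 0 0 0.25 0 0 0; 0 0 0.25 0 0 0; 0 0 1 0 0 0; 0 0 4 0 0 0; 0 0 5 0 0 0; 0 0 5 0 0 0", "fingers": 6.7}}

```text
time: 13.6
tool_pos: [503.6, -6.3, 42.0]
tcp_rot: [-90.1, -0.4, 8.9]
ft_force: [0.8, -1.4, -0.2]
finger_gap: 67.0
```

Call:
{"api": "move_arm", "payload": {"motion": "2 0.6 0 0 0 0; 4.05 1.3 0 0 0 0; 4.05 1.3 0 0 0 0; 4.05 1.3 0 0 0 0; 4.05 1.3 0 0 0 0", "fingers": 8.5}}

```text
time: 14.02
tool_pos: [539.9, 7.0, 37.3]
tcp_rot: [-90.0, 0.1, 8.9]
ft_force: [-0.4, 0.2, -0.5]
finger_gap: 85.1
```

```bash
python3 - <<'E'
from fit import *
w=snap('wrist');s=snap('side');t=snap('top')
q=readout.sense();print(q['tool_pos'],q['tcp_rot'],q['ft_force'],q['finger_gap'],q['time'])
B=cv2.resize(w['image'][120:384,130:390],None,fx=1.9,fy=1.9,interpolation=cv2.INTER_CUBIC)
u,v=proj(s,[540,10,20]).astype(int)
A=cv2.resize(s['image'][v-45:v+45,u-45:u+15],(300,450),interpolation=cv2.INTER_CUBIC)
C=np.zeros((510,800,3),np.uint8);C[:B.shape[0],:B.shape[1]]=B;C[:450,500:]=A
cv2.imwrite('pics/stack.png',C)
E
```

```text
[540.09630127   6.85770082  37.92918273] [-8.99934553e+01  5.63602269e-02  8.88662478e+00] [-0.3245937   0.13181748  0.62702201] 85.05324736606875 14.1667
```

View pics/stack.png

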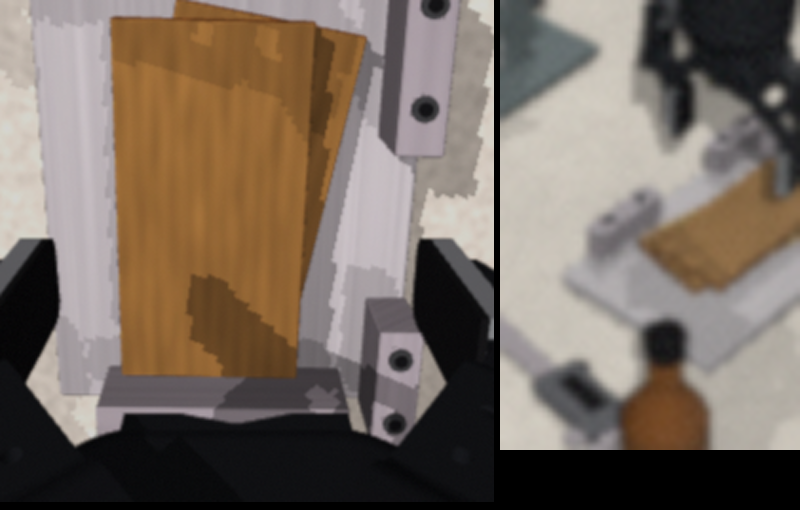

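Plate b lies flat on a at (112–315, 18–377), square to the block. The askew plate a shows behind its right edge. Now grip both at the cut-away.

Call:
{"api": "move_arm", "payload": {"motion": "0.5 0.1 -2 0 0 0; 0.5 0.1 -4 0 0 0; 0.5 0.1 -5 0 0 0; 0.5 0.1 -5.7 0 0 0; 0.5 0.1 -5.9 0 0 0; 0.5 0.1 -5.9 0 0 0"}}

```text
time: 14.67
tool_pos: [545.6, 8.0, -20.8]
tcp_rot: [-90.0, 0.0, 8.9]
ft_force: [-0.0, -0.1, 0.3]
finger_gap: 85.2
```

Call:
{"api": "move_arm", "payload": {"motion": "0 0 0 0 0 0; 0 0 0 0 0 0; 0 0 0 0 0 0; 0 0 0 0 0 0; 0 0 0 0 0 0; 0 0 0 0 0 0; 0 0 0 0 0 0", "fingers": 5.6, "squeeze": 30}}

```text
time: 15.25
tool_pos: [547.2, 7.8, -18.7]
tcp_rot: [-90.0, -0.1, 8.9]
ft_force: [-3.7, -1.0, 8.6]
finger_gap: 61.8
```

Call:
{"api": "move_arm", "payload": {"motion": "0 0 0.1 0 0 0; 0 0 0.3 0 0 0; 0 0 0.3 0 0 0", "fingers": 6.8}}

```text
time: 15.5
tool_pos: [546.7, 8.1, -16.7]
tcp_rot: [-90.0, -0.1, 8.9]
ft_force: [-0.4, -0.8, 0.2]
finger_gap: 68.2
```

Call:
{"api": "move_arm", "payload": {"motion": "0 0 0 0 0 0; 0 0 0 0 0 0; 0 0 0 0 0 0; 0 0 0 0 0 0; 0 0 0 0 0 0; 0 0 0 0 0 0", "fingers": 5.6, "squeeze": 50}}

```text
time: 16.0
tool_pos: [546.9, 7.9, -16.0]
tcp_rot: [-90.0, -0.1, 8.9]
ft_force: [-4.5, -0.7, 13.0]
finger_gap: 60.4
```

Call:
{"api": "move_arm", "payload": {"motion": "0 0 0.1 0 0 0; -0.08 0.5 0.1 0 0 0; -0.16 1 0.1 0 0 0; -0.22 1.4 0.1 0 0 0; -0.28 1.8 0.1 0 0 0; -0.28 1.8 0.1 0 0 0", "squeeze": 25}}

```text
time: 16.5
tool_pos: [544.5, 24.6, -15.9]
tcp_rot: [-90.2, -0.1, 8.9]
ft_force: [1.9, -12.0, 4.9]
finger_gap: 59.7
```

Call:
{"api": "move_arm", "payload": {"motion": "-0.02 0.1 0 0 0 0; -0.03 0.2 0 0 0 0; -0.03 0.2 0 0 0 0"}}

```text
time: 16.75
tool_pos: [544.4, 24.7, -15.9]
tcp_rot: [-90.3, -0.1, 8.9]
ft_force: [2.6, -19.6, 2.4]
finger_gap: 59.3
```

Call:
{"api": "move_arm", "payload": {"motion": "0.2 0.03 0 0 0 0; 0.4 0.06 0 0 0 0; 0.6 0.09 0 0 0 0; 0.7 0.11 0 0 0 0; 0.7 0.11 0 0 0 0"}}

```text
time: 17.17
tool_pos: [547.0, 25.6, -16.5]
tcp_rot: [-90.3, 0.4, 8.9]
ft_force: [-18.2, -20.8, 19.2]
finger_gap: 59.7
```

Call:
{"api": "move_arm", "payload": {"motion": "0.1 0.02 0 0 0 0; 0.2 0.03 0 0 0 0; 0.3 0.05 0 0 0 0; 0.3 0.05 0 0 0 0"}}

```text
time: 17.5
tool_pos: [549.0, 25.9, -16.7]
tcp_rot: [-90.3, 0.5, 8.8]
ft_force: [-21.4, -21.1, 23.1]
finger_gap: 59.3
```

Call:
{"api": "move_arm", "payload": {"motion": "-0.1 -0.2 0 0 0 0; -0.2 -0.3 0.05 0 0 0; -0.2 -0.3 0.1 0 0 0; -0.2 -0.3 1 0 0 0; -0.2 -0.3 4 0 0 0; -4 -0.9 5 0 0 0; -7.6 -1.5 5 0 0 0; -8.6 -1.7 5 0 0 0; -8.6 -1.7 5 0 0 0", "fingers": 7.4}}

```text
time: 18.25
tool_pos: [464.3, 13.0, 33.3]
tcp_rot: [-90.0, 0.1, 8.9]
ft_force: [-0.2, 0.2, -0.4]
finger_gap: 74.4
```

```bash
python3 - <<'E'
from fit import *
w=snap('wrist');pickle.dump(w,open('w5.pkl','wb'))
q=readout.sense();print(q['tool_pos'],q['tcp_rot'],q['ft_force'],q['finger_gap'],q['time'])
for nm,p in(('nest',[548.9,25.4,32]),):
    print(proj(w,p))
m=cv2.inRange(cv2.cvtColor(w['image'],cv2.COLOR_BGR2HSV),(5,90,50),(18,255,255))
for c in cv2.findContours(m,0,2)[0]:
    if cv2.contourArea(c)<600: continue
    print(cv2.boundingRect(c),cv2.minAreaRect(c))
E
```

```text
[466.4577276   13.01118767  33.92881754] [-8.99958962e+01 -4.83547378e-02  8.90192626e+00] [ 0.73687971 -0.43678896  1.14454211] 73.9513617984659 18.3
[250.06270531 351.30561649]
(206, 241, 99, 102) ((254.67572021484375, 291.7676086425781), (98.0789566040039, 100.6219711303711), 0.7073193788528442)
```

Call:
{"api": "move_arm", "payload": {"motion": "0 0 0 0 0 0; 0 0 -1.5 0 0 0; 0 0 -3 0 0 0; 0 0 -4 0 0 0; 0 0 -4.5 0 0 0; 0 0 -4.5 0 0 0; 0.3 0.05 -4.5 0 0 0; 0.5 0.08 -4.5 0 0 0; 0.7 0.1 -4.5 0 0 0; 0.7 0.1 -4.5 0 0 0", "fingers": 0}}

```text
time: 19.13
tool_pos: [475.1, 13.6, -10.8]
tcp_rot: [-90.0, -0.1, 8.9]
ft_force: [0.1, 0.6, 0.9]
finger_gap: -0.0
```

Call:
{"api": "move_arm", "payload": {"motion": "0.1 0.02 0 0 0 0; 0.2 0.03 0 0 0 0; 0.3 0.05 0 0 0 0; 0.3 0.05 0 0 0 0"}}

```text
time: 19.47
tool_pos: [477.0, 14.1, -11.5]
tcp_rot: [-90.0, -0.0, 8.9]
ft_force: [-2.3, -0.9, -0.1]
finger_gap: 0.2
```

Call:
{"api": "move_arm", "payload": {"motion": "0.1 0.02 0 0 0 0; 0.2 0.03 0 0 0 0; 0.2 0.03 0 0 0 0"}}

```text
time: 19.72
tool_pos: [479.1, 14.5, -11.6]
tcp_rot: [-90.0, -0.0, 8.9]
ft_force: [-2.4, -1.0, 1.9]
finger_gap: -0.3
```

Call:
{"api": "move_arm", "payload": {"motion": "0.1 0.02 0 0 0 0; 0.2 0.03 0 0 0 0; 0.3 0.05 0 0 0 0; 0.3 0.05 0 0 0 0"}}

```text
time: 20.05
tool_pos: [480.9, 14.8, -11.9]
tcp_rot: [-90.0, 0.1, 8.9]
ft_force: [-8.3, -1.6, 5.3]
finger_gap: -0.0
```

Call:
{"api": "move_arm", "payload": {"motion": "0.1 0.02 0 0 0 0; 0.2 0.03 0 0 0 0; 0.2 0.03 0 0 0 0"}}

```text
time: 20.3
tool_pos: [480.7, 14.8, -12.4]
tcp_rot: [-90.0, 0.4, 8.9]
ft_force: [-15.6, -4.7, 12.6]
finger_gap: 0.1
```

Call:
{"api": "move_arm", "payload": {"motion": "-0.4 -0.06 0 0 0 0; -0.8 -0.12 1 0 0 0; -0.5 -1 5 0 0 0; 2 -3.5 6 0 0 0; 5 -4.6 6 0 0 0; 7.5 -4.6 5 0 0 0; 7.5 -4.6 2 0 0 0; 7.5 -4.6 0.5 0 0 0; 7.5 -4.6 0 0 0 0; 7.5 -4.6 0 0 0 0"}}

```text
time: 21.13
tool_pos: [557.5, -30.4, -13.5]
tcp_rot: [-89.9, 0.2, 8.9]
ft_force: [-0.0, -0.6, 0.3]
finger_gap: -0.0
```

Call:
{"api": "move_arm", "payload": {"motion": "-0.06 0.4 0 0 0 0; -0.1 0.6 0 0 0 0; -0.13 0.8 0 0 0 0; -0.16 1 0 0 0 0; -0.16 1 0 0 0 0"}}

```text
time: 21.55
tool_pos: [558.0, -20.3, -10.6]
tcp_rot: [-90.0, -0.1, 8.9]
ft_force: [-0.1, -0.1, 0.0]
finger_gap: -0.0
```

Call:
{"api": "move_arm", "payload": {"motion": "-0.03 0.2 0 0 0 0; -0.05 0.3 0 0 0 0; -0.05 0.3 0 0 0 0"}}

```text
time: 21.8
tool_pos: [556.8, -17.5, -11.5]
tcp_rot: [-90.0, -0.0, 8.9]
ft_force: [-0.3, -0.7, -0.6]
finger_gap: -0.1
```

Call:
{"api": "move_arm", "payload": {"motion": "-0.03 0.2 0 0 0 0; -0.06 0.4 0 0 0 0; -0.06 0.4 0 0 0 0"}}

```text
time: 22.05
tool_pos: [556.7, -16.5, -11.3]
tcp_rot: [-90.3, -0.0, 8.9]
ft_force: [1.3, -13.0, -0.7]
finger_gap: 0.1
```

Call:
{"api": "move_arm", "payload": {"motion": "-0.02 0.15 0 0 0 0; -0.05 0.3 0 0 0 0; -0.05 0.3 0 0 0 0"}}

```text
time: 22.3
tool_pos: [556.7, -16.3, -11.0]
tcp_rot: [-90.5, -0.0, 8.9]
ft_force: [0.0, -26.6, -0.6]
finger_gap: 0.3
```

Call:
{"api": "move_arm", "payload": {"motion": "-0.02 0.15 0 0 0 0; -0.03 0.2 0 0 0 0; -0.03 0.2 0 0 0 0"}}

```text
time: 22.55
tool_pos: [556.7, -16.2, -10.7]
tcp_rot: [-90.6, -0.0, 8.8]
ft_force: [1.7, -34.1, -0.5]
finger_gap: 0.2
```

Call:
{"api": "move_arm", "payload": {"motion": "0.1 -1 0 0 0 0; 0.1 -1.5 2 0 0 0; -2 -1 5 0 0 0; -6 0 5 0 0 0; -9 1.5 5 0 0 0; -9.1 2.2 4 0 0 0; -9.1 2.2 2 0 0 0; -9.1 2.2 0 0 0 0; -9.1 2.2 0 0 0 0; -8.6 2.25 0 0 0 0"}}

```text
time: 23.38
tool_pos: [467.5, 14.0, -12.8]
tcp_rot: [-89.9, 0.2, 8.9]
ft_force: [0.1, 0.8, -0.7]
finger_gap: 0.1
```

Call:
{"api": "move_arm", "payload": {"motion": "0.4 0.06 0 0 0 0; 0.6 0.09 0 0 0 0; 0.8 0.12 0 0 0 0; 1 0.15 0 0 0 0; 1.2 0.18 0 0 0 0; 1.4 0.2 0 0 0 0; 1.4 0.2 0 0 0 0"}}

```text
time: 23.97
tool_pos: [480.7, 15.3, -12.0]
tcp_rot: [-90.0, 0.4, 8.9]
ft_force: [-13.6, -3.0, 11.5]
finger_gap: 0.3
```

Call:
{"api": "move_arm", "payload": {"motion": "-0.8 -0.1 0 0 0 0; -2 0 2 0 0 0; -4 0 6 0 0 0; -6 0 10 0 0 0; -8 0 14 0 0 0; -8.3 0 16 0 0 0; -8.3 0 16 0 0 0; -8.3 0 16 0 0 0", "fingers": 8.5}}

```text
time: 24.63
tool_pos: [402.1, 15.6, 151.1]
tcp_rot: [-90.1, -0.4, 8.9]
ft_force: [-0.3, 0.3, -0.0]
finger_gap: 84.7
```

```bash
python3 - <<'E'
from fit import *
w=snap('wrist');pickle.dump(w,open('w6.pkl','wb'));s=snap('side');pickle.dump(s,open('s6.pkl','wb'))
q=readout.sense();print(q['tool_pos'],q['tcp_rot'],q['time'])
B=cv2.resize(w['image'][130:350,150:350],(500,550),interpolation=cv2.INTER_CUBIC)
u,v=proj(s,[540,20,20]).astype(int)
A=cv2.resize(s['image'][v-35:v+35,u-38:u+38],None,fx=3.9,fy=3.9,interpolation=cv2.INTER_CUBIC)
C=np.zeros((560,800,3),np.uint8);C[:550,:500]=B;C[:A.shape[0],500:500+A.shape[1]]=A
cv2.imwrite('pics/home.png',C)
E
```

```text
[400.26891476  15.75953369 147.88405549] [-8.99970895e+01  2.37550339e-03  8.89299553e+00] 24.7333
```

View pics/home.png

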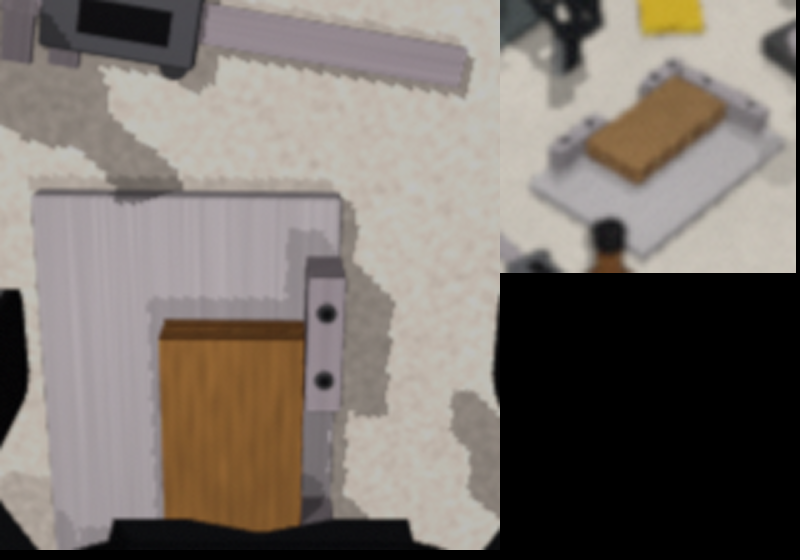

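The pack is square: two flush layers at the near end (160–305, 322–338), tight to the long fence, and flat in the side view. Now I'll grip the pack at the cut-away.

Call:
{"api": "move_arm", "payload": {"motion": "3 0.2 -1 0 0 0; 7 0.5 -3 0 0 0; 11 0.8 -6 0 0 0; 14 1 -9 0 0 0; 15 1 -12 0 0 0; 15 1 -14.5 0 0 0; 15 1 -16 0 0 0; 15 1 -16.6 0 0 0; 15 1 -16.7 0 0 0; 15 1 -16.7 0 0 0"}}

```text
time: 25.57
tool_pos: [549.7, 25.8, -19.3]
tcp_rot: [-90.0, 0.1, 8.9]
ft_force: [0.4, -0.9, 0.2]
finger_gap: 85.1
```

Call:
{"api": "move_arm", "payload": {"motion": "0 0 0 0 0 0; 0 0 0 0 0 0; 0 0 0 0 0 0; 0 0 0 0 0 0; 0 0 0 0 0 0; 0 0 0 0 0 0; 0 0 0 0 0 0", "fingers": 5.5, "squeeze": 45}}

```text
time: 26.15
tool_pos: [551.8, 25.7, -16.5]
tcp_rot: [-90.0, -0.2, 8.9]
ft_force: [-1.9, 0.4, 6.9]
finger_gap: 59.0
```

Call:
{"api": "move_arm", "payload": {"motion": "0 0 0.3 0 0 0; -0.2 -0.3 0.8 0 0 0; -0.3 -0.4 3 0 0 0; -0.3 -0.4 6 0 0 0; -0.5 0.5 10 0 0 0; -1 3 14 0 0 0; -2 7 18 0 0 0; -3 10.5 20 0 0 0; -3.5 13 20 0 0 0; -3.5 13 20 0 0 0"}}

```text
time: 26.98
tool_pos: [515.8, 161.6, 186.3]
tcp_rot: [-89.8, -0.4, 9.1]
ft_force: [-0.2, -0.1, -1.0]
finger_gap: 59.1
```

Call:
{"api": "move_arm", "payload": {"motion": "0 0 0 0 0 0; 0 0 0 0 0 0; 0 0 0 0 0 0"}}

```text
time: 27.23
tool_pos: [515.0, 154.6, 180.5]
tcp_rot: [-90.0, 0.1, 8.9]
ft_force: [0.1, -0.3, -1.6]
finger_gap: 58.9
```

```bash
python3 - <<'E'
from fit import *
w=snap('wrist');pickle.dump(w,open('w7.pkl','wb'))
q=readout.sense();print(q['tool_pos'],q['tcp_rot'],q['ft_force'],q['finger_gap'],q['time'])
i=w['image']
B=cv2.resize(i[60:310,330:512],None,fx=2.4,fy=2.4,interpolation=cv2.INTER_CUBIC)
A=cv2.resize(i[60:384,130:330],None,fx=1.7,fy=1.7,interpolation=cv2.INTER_CUBIC)
C=np.zeros((600,800,3),np.uint8);C[:600,:437]=B[:600,:437];C[:551,440:780]=A
cv2.imwrite('pics/tray2.png',C)
E
```

```text
[515.04174531 154.34237224 180.32181215] [-90.02892902   0.10716539   8.81580496] [-0.0506246  -0.85660477 -1.92394803] 58.95154288161462 27.2833
```

View pics/tray2.png

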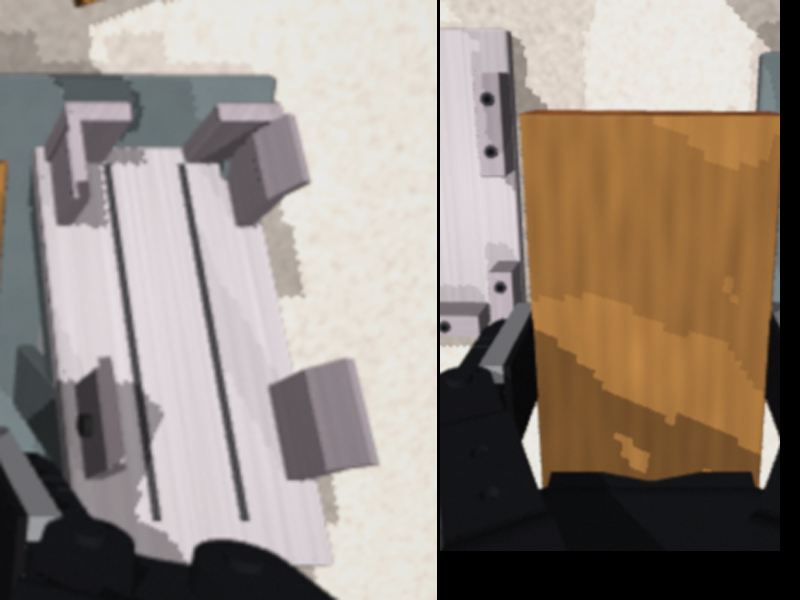

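```bash
python3 - <<'E'
from fit import *
w=pickle.load(open('w7.pkl','rb'));w1=pickle.load(open('w1.pkl','rb'))
def go(s,P,G,k,o):
    cv=lambda u,v:(o[0]+(u+.5)/k-.5,o[1]+(v+.5)/k-.5)
    uv=np.array([cv(*p[0]) for p in P]+[cv(*g[0]) for g in G])
    def f(q):
        X=np.array([p[1] for p in P]+[((q[4] if g[1]>0 else q[5]),g[2]*q[3],0) for g in G],float)
        Wd=Ro.from_euler('ZY',[q[2],-35],degrees=True).apply(X)+[q[0],q[1],75]
        return np.array([proj(s,p) for p in Wd])-uv
    z=least_squares(lambda q:f(q).ravel(),[493,285,8,16,75,-60],loss='soft_l1');print(z.x.round(2));print(f(z.x).round(1).tolist());return z.x
P=[((36,148),(-68,-43,0)),((247,226),(-32,32,0)),((270,386),(32,32,0)),((288,480),(66,32,0)),((332,563),(94,43,0)),((187,162),(-60,16,0))]
G=[((157,520),1,-1),((245,520),1,1),((108,165),-1,-1),((183,165),-1,1)]
go(w,P,G,2.4,(330,60))
A=[((127,543),(94,-43,0)),((350,511),(94,43,0)),((141,460),(66,-32,0)),((133,370),(32,-32,0)),((81,131),(-60,-40,30)),((144,122),(-60,-16,30)),((221,109),(-60,16,30)),((281,98),(-60,40,30))]
go(w1,A,[((194,492),1,-1),((272,481),1,1)],3.6,(205,145))
# block deck corner visible in w7? near-right region: check nest estimate by fence hole/edges later
q=readout.sense();Rt=Ro.from_euler('xyz',q['tcp_rot'],degrees=True).as_matrix();print(Rt.round(3).tolist())
# pack near edge in hand: top edge at crop (521..780,113) scale1.7 -> tool x
for v in (111,115):
    p=ray(w,130+210/1.7,60+v/1.7,180.3+48.5);print('near top edge tool frame',(Rt.T@(p-q['tool_pos'])).round(1))
E
```

```text
[493.57 285.59   8.23  15.02  79.64 -58.9 ]
[[0.4, -1.6], [-3.9, 0.0], [-0.5, -0.3], [-0.3, 0.1], [2.0, 1.0], [-0.6, 0.4], [0.1, -0.2], [0.2, 0.1], [0.3, -0.2], [0.2, 0.1]]
[492.99 285.95   8.15  14.8   79.88 -60.  ]
[[-1.1, -0.7], [0.8, -0.1], [0.8, 0.1], [0.4, 0.5], [-0.2, -0.3], [-1.0, -0.2], [0.1, 0.1], [0.3, 0.7], [-0.2, -0.1], [-0.2, 0.1]]
[[0.988, -0.002, -0.153], [0.153, -0.001, 0.988], [-0.002, -1.0, -0.001]]
near top edge tool frame [-61.8 -48.4   1.6]
near top edge tool frame [-60.9 -48.4   1.6]
```

```bash
python3 - <<'E'
from fit import *
w=pickle.load(open('w6.pkl','rb'))
a=ray(w,214+.0,265.2,32)[:2];b=ray(w,271.2,265.2,32)[:2]
y=np.radians(8.9);X=np.array([np.cos(y),np.sin(y)]);Y=np.array([-X[1],X[0]])
m=(a+b)/2;g=np.array([550.4,25.5])
print(a,b,np.linalg.norm(b-a),'pack mid lateral rel grip',(m-g)@Y,'near end rel grip',(m-g)@X)
# where the fence top edge maps: fence inner near top corner crop(306,276),gap inner (306,410), deck near corners (37,193),(341,193)
for n,p,z in(('fi',(306,276),36),('fg',(306,410),36),('dl',(37,195),12),('dr',(341,195),12)):
    q=ray(w,150+p[0]*.4,130+p[1]*.4,z)[:2];print(n,((q-g)@X).round(1),((q-g)@Y).round(1))
E
```

```text
[493.96875419  -9.41681622] [484.95061245  48.06405828] 58.18399963589261 pack mid lateral rel grip 3.3260853940192363 near end rel grip -61.16213706465345
fi -90.3 32.9
fg -30.3 33.9
dl -115.8 -77.0
dr -115.8 48.3
```

```bash
cat > place.py <<'E'
from fit import *
O=np.array([493.7,282.9,75.]);Rb=Ro.from_euler('ZY',[8.2,-35],degrees=True)
bx,by,n=Rb.as_matrix().T
def tcp(s,h,l=0): return O+(s+1.4)*bx+l*by+(h-28.5)*n
E
python3 - <<'E'
from place import *
cur=np.array([515.4,155.5,181.4])
rv=(Rb*Ro.from_euler('z',-8.9,degrees=True)).as_rotvec(degrees=True)
print('rotvec',rv.round(2),'bx',bx.round(3),'n',n.round(3),'by',by.round(3))
for s,h in((10,90),(10,45),(10,15),(10,3)): print(s,h,((tcp(s,h)-cur)/10).round(2),tcp(s,h).round(1))
E
```

```text
rotvec [  5.2  -34.61  -0.68] bx [0.811 0.117 0.574] n [-0.568 -0.082  0.819] by [-0.143  0.99   0.   ]
10 90 [-4.74 12.37 -4.95] [468.  279.2 131.9]
10 45 [-2.18 12.74 -8.63] [493.6 282.9  95.1]
10 15 [ -0.48  12.98 -11.09] [510.6 285.3  70.5]
10 3 [  0.2   13.08 -12.07] [517.4 286.3  60.7]
```

Call:
{"api": "move_arm", "payload": {"motion": "-0.5 1.5 0 0.9 -5.8 -0.1; -1.5 4 0 1.8 -12 -0.2; -2.5 7 0 2.7 -18 -0.3; -3.5 10 0 3.6 -24 -0.4; -4.7 12 -1 4.5 -30 -0.6; -4.7 12.4 -3 5.2 -34.6 -0.7; -4.7 12.4 -4.9 5.2 -34.6 -0.7; -4.7 12.4 -4.9 5.2 -34.6 -0.7; -4.7 12.4 -4.9 5.2 -34.6 -0.7"}}

```text
time: 28.03
tool_pos: [467.7, 278.3, 130.6]
tcp_rot: [-90.1, -34.8, 8.2]
ft_force: [-0.2, -0.5, -0.5]
finger_gap: 58.7
```

```bash
python3 - <<'E'
from place import *
w=snap('wrist');s=snap('side');t=snap('top');pickle.dump((w,s,t),open('h8.pkl','wb'))
q=readout.sense();print(q['tool_pos'],tcp(10,90).round(1),q['ft_force'],q['finger_gap'],q['time'])
print((Ro.from_euler('xyz',q['tcp_rot'],degrees=True).as_matrix()@np.eye(3)).round(3).tolist(),Rb.as_matrix().round(3).tolist())
# pack in hand: long edges of top face in wrist image (rows), in tool frame
m=cv2.inRange(cv2.cvtColor(w['image'],cv2.COLOR_BGR2HSV),(5,90,40),(18,255,255))
for v in(150,180,210,235,250):
    xs=np.where(m[v,120:400])[0]+120
    if len(xs): print(v,xs.min(),xs.max())
print('v range col254',np.where(m[:,254])[0][[0,-1]])
T=w['world_to_cam'];Rt=Ro.from_euler('xyz',q['tcp_rot'],degrees=True).as_matrix()
c=-T[:3,:3].T@T[:3,3];print('cam in tool',(Rt.T@(c-q['tool_pos'])).round(1),(T[:3,:3]@Rt).round(3).tolist())
E
```

```text
[470.54902353 279.77095863 135.24002084] [468.  279.2 131.9] [-0.01169248 -0.24216426 -1.30000208] 58.95082327805439 28.1833
[[0.81, 0.57, -0.14], [0.114, 0.082, 0.99], [0.576, -0.818, 0.002]] [[0.811, -0.143, -0.568], [0.117, 0.99, -0.082], [0.574, 0.0, 0.819]]
150 178 331
180 180 328
210 182 326
235 183 324
250 184 323
v range col254 [126 343]
cam in tool [ -72.7 -169.4    0.4] [[-0.002, 0.001, 1.0], [0.965, -0.263, 0.003], [0.263, 0.965, -0.0]]
```

Call:
{"api": "move_arm", "payload": {"motion": "1.3 0.2 -1.9 0 0 0; 2.5 0.3 -3.7 0 0 0; 3 0.4 -4.5 0 0 0; 3.4 0.45 -5 0 0 0; 3.7 0.5 -5.4 0 0 0; 4 0.55 -5.8 0 0 0; 4.2 0.58 -6.2 0 0 0; 4.2 0.58 -6.2 0 0 0; 4.2 0.58 -6.2 0 0 0"}}

```text
time: 28.93
tool_pos: [510.5, 285.6, 70.6]
tcp_rot: [-90.0, -35.0, 8.2]
ft_force: [0.3, -1.4, -2.4]
finger_gap: 59.1
```

```bash
python3 - <<'E'
from place import *
q=readout.sense();f=q['ft_force'];print(q['tool_pos'],f@by,f@bx,f@n,q['wrist_torque'].round(2))
d=q['tool_pos']-O;print('bed x',d@bx-1.4,'lat',d@by,'h',d@n+28.5)
E
```

```text
[510.51390089 285.58229499  70.59379012] -1.3773365524174108 -1.2854415608061371 -1.979375341411158 [-0.05  0.42  0.04]
bed x 10.018415063144081 lat 0.25672307012307427 h 15.12575064334858
```

Call:
{"api": "move_arm", "payload": {"motion": "0.2 0.03 -0.29 0 0 0; 0.4 0.06 -0.57 0 0 0; 0.57 0.08 -0.82 0 0 0; 0.68 0.1 -0.98 0 0 0; 0.68 0.1 -0.98 0 0 0"}}

```text
time: 29.35
tool_pos: [517.1, 286.4, 60.0]
tcp_rot: [-90.0, -34.9, 8.2]
ft_force: [1.4, 0.1, -1.1]
finger_gap: 58.7
```

Call:
{"api": "move_arm", "payload": {"motion": "0.06 0.01 -0.08 0 0 0; 0.11 0.02 -0.16 0 0 0; 0.11 0.02 -0.16 0 0 0"}}

```text
time: 29.6
tool_pos: [518.4, 286.8, 58.9]
tcp_rot: [-90.0, -35.0, 8.2]
ft_force: [-0.0, -0.0, -0.6]
finger_gap: 58.6
```

Call:
{"api": "move_arm", "payload": {"motion": "0.06 0.01 -0.08 0 0 0; 0.11 0.02 -0.16 0 0 0; 0.11 0.02 -0.16 0 0 0"}}

```text
time: 29.85
tool_pos: [519.4, 287.0, 57.8]
tcp_rot: [-90.0, -35.0, 8.2]
ft_force: [-7.9, -3.6, 6.7]
finger_gap: 58.9
```

```bash
cat > st.py <<'E'
from place import *
q=readout.sense();f=q['ft_force'];print(q['tool_pos'],'F by,bx,n',(f@by).round(1),(f@bx).round(1),(f@n).round(1),q['wrist_torque'].round(2),q['time'])
d=q['tool_pos']-O;print('bed x',d@bx-1.4,'lat',d@by,'h',d@n+28.5,q['tcp_rot'],q['finger_gap'])
E
python3 st.py
```

```text
[519.39424254 287.01181973  57.80861846] F by,bx,n -2.4 -3.0 10.3 [-0.14  0.81  0.05] 29.85
bed x 10.052138817305014 lat 0.4050390148820683 h -0.5056756607312245 [-89.99619096 -34.98867452   8.16228148] 58.87337865858949
```

Call:
{"api": "move_arm", "payload": {"motion": "-0.03 0 0.04 0 0 0; -0.2 -0.02 -0.08 0 0 0; -0.36 -0.05 -0.2 0 0 0; -0.52 -0.07 -0.31 0 0 0; -0.68 -0.09 -0.42 0 0 0; -0.68 -0.09 -0.42 0 0 0"}}

```text
time: 30.35
tool_pos: [512.3, 285.7, 52.9]
tcp_rot: [-90.0, -35.0, 8.2]
ft_force: [-1.2, -3.0, 1.2]
finger_gap: 58.8
```

Call:
{"api": "move_arm", "payload": {"motion": "-0.08 -0.01 -0.06 0 0 0; -0.16 -0.02 -0.11 0 0 0; -0.16 -0.02 -0.11 0 0 0"}}

```text
time: 30.6
tool_pos: [511.4, 285.6, 52.4]
tcp_rot: [-90.0, -35.0, 8.2]
ft_force: [2.8, -3.3, -0.6]
finger_gap: 58.4
```

```bash
python3 st.py
```

```text
[511.41544055 285.63794523  52.39804643] F by,bx,n -3.7 1.5 -1.7 [-0.69 -0.19 -0.13] 30.6
bed x 0.3192149456922342 lat 0.1832187114988469 h -0.2956978415942153 [-90.02994306 -35.0297569    8.19695605] 58.391520458259926
```

Call:
{"api": "move_arm", "payload": {"motion": "-0.03 -0.06 -0.03 0 0 0; -0.07 -0.12 -0.06 0 0 0; -0.1 -0.13 -0.09 0 0 0; -0.1 -0.13 -0.09 0 0 0"}}

```text
time: 30.93
tool_pos: [511.2, 285.6, 52.8]
tcp_rot: [-89.9, -35.2, 8.2]
ft_force: [6.0, 0.2, -0.0]
finger_gap: 58.8
```

Call:
{"api": "move_arm", "payload": {"motion": "-0.08 -0.01 -0.06 0 0 0; -0.08 -0.01 -0.06 0 0 0"}}

```text
time: 31.1
tool_pos: [511.2, 285.6, 53.0]
tcp_rot: [-89.9, -35.3, 8.2]
ft_force: [8.6, 0.0, 0.9]
finger_gap: 58.9
```

```bash
python3 st.py
```

```text
[511.17959022 285.64074799  52.98390375] F by,bx,n -1.2 7.5 -4.1 [-0.31 -1.14  0.12] 31.1
bed x 0.46435428249718624 lat 0.21963189906259897 h 0.31787422947409283 [-89.88967653 -35.2523414    8.17468739] 58.91226244644613
```

Call:
{"api": "move_arm", "payload": {"motion": "0.06 0.01 -0.08 0 0 0; 0.09 0.01 -0.12 0 0 0; 0.09 0.01 -0.12 0 0 0"}}

```text
time: 31.35
tool_pos: [511.7, 285.7, 52.2]
tcp_rot: [-89.9, -35.2, 8.2]
ft_force: [-8.3, -7.3, 17.8]
finger_gap: 59.1
```

```bash
python3 st.py
```

```text
[511.67052759 285.68275442  52.19755548] F by,bx,n -6.0 2.6 19.9 [-0.69 -0.12  0.02] 31.35
bed x 0.41627209717226576 lat 0.1911869879466414 h -0.6084122432052936 [-89.90524312 -35.20948839   8.15128141] 59.115251979793975
```

Call:
{"api": "move_arm", "payload": {"motion": "-0.04 0 0.06 0 0 0; -0.06 -0.01 0.09 0 0 0; -0.06 -0.01 0.09 0 0 0", "squeeze": 20}}

```text
time: 31.6
tool_pos: [511.4, 285.6, 52.7]
tcp_rot: [-89.9, -35.2, 8.2]
ft_force: [8.2, -0.7, 0.4]
finger_gap: 58.7
```

Call:
{"api": "move_arm", "payload": {"motion": "0 0 0 0 0 0; 0 0 0 0 0 0; 0 0 0 0 0 0; 0 0 0 0 0 0; 0 0 0 0 0 0", "fingers": 7.4}}

```text
time: 32.02
tool_pos: [509.2, 284.4, 49.9]
tcp_rot: [-90.0, -35.0, 8.2]
ft_force: [-0.4, 0.1, -0.3]
finger_gap: 73.9
```

```bash
python3 st.py
```

```text
[509.18216183 284.39347215  49.88411222] F by,bx,n 0.2 -0.5 0.0 [-0.02  0.28 -0.05] 32.0167
bed x -3.0788077404126186 lat -0.7300009982902904 h -0.9853237402120634 [-90.0004991  -34.95095165   8.18068965] 73.85500266404745
```

Call:
{"api": "move_arm", "payload": {"motion": "-0.6 -0.08 0.8 0 0 0; -1.7 -0.25 2.5 0 0 0; -3.4 -0.5 4.9 0 0 0; -5.1 -0.75 7.4 0 0 0; -6.8 -1 9.8 0 0 0; -8 -1 12 0 0 0; -8 -1 12 0 0 0; -8 -1 12 0 0 0"}}

```text
time: 32.68
tool_pos: [430.0, 275.6, 172.7]
tcp_rot: [-89.8, -35.2, 8.1]
ft_force: [0.6, 0.5, -0.3]
finger_gap: 73.9
```

```bash
python3 - <<'E'
from place import *
w=snap('wrist');s=snap('side');t=snap('top');pickle.dump((w,s,t),open('f9.pkl','wb'))
print(readout.sense()['tool_pos'],readout.sense()['time'])
W=cv2.resize(w['image'][60:384,110:400],(500,559),interpolation=cv2.INTER_CUBIC)
u,v=proj(s,O).astype(int);A=cv2.resize(s['image'][v-35:v+35,u-38:u+38],(300,276),interpolation=cv2.INTER_CUBIC)
B=cv2.resize(t['image'][130:280,160:400],(300,188),interpolation=cv2.INTER_CUBIC)
C=np.zeros((560,800,3),np.uint8);C[:559,:500]=W;C[:276,500:]=A;C[280:468,500:]=B
cv2.imwrite('pics/final.png',C)
E
```

```text
[429.16337802 273.96340628 168.66968947] 32.8333
```

View pics/final.png

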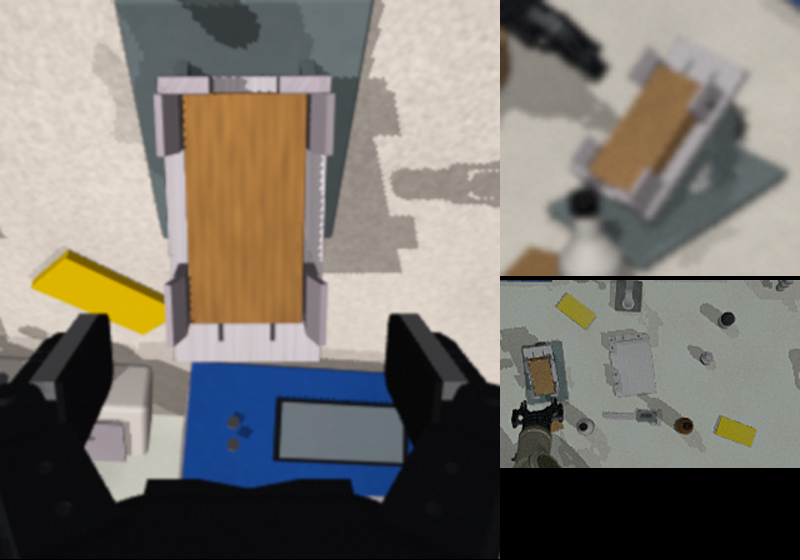

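```bash
python3 - <<'E'
from place import *
w,s,t=pickle.load(open('f9.pkl','rb'))
def bed(u,v,h):
    T=w['world_to_cam'];c=-T[:3,:3].T@T[:3,3];d=T[:3,:3].T@np.array([(u-w['cx'])/w['fx'],(v-w['cy'])/w['fy'],1])
    p=c+d*((h-(c-O)@n)/(d@n))-O;return (p@bx).round(1),(p@by).round(1)
m=cv2.inRange(cv2.cvtColor(w['image'],cv2.COLOR_BGR2HSV),(5,90,40),(18,255,255))
c=max(cv2.findContours(m,0,2)[0],key=cv2.contourArea)
print([bed(*p,20) for p in cv2.boxPoints(cv2.minAreaRect(c))],'bed top edge',bed(110+177*.58,60+360*.58,0),bed(110+319*.58,60+360*.58,0))
w2=snap('wrist');m2=cv2.inRange(cv2.cvtColor(w2['image'],cv2.COLOR_BGR2HSV),(5,90,40),(18,255,255))
print('moved px',cv2.boundingRect(c),cv2.boundingRect(max(cv2.findContours(m2,0,2)[0],key=cv2.contourArea)))
r.hand_in()
E
```

```text
[(np.float64(-59.9), np.float64(-28.0)), (np.float64(-59.8), np.float64(31.9)), (np.float64(59.2), np.float64(35.2)), (np.float64(58.9), np.float64(-32.2))] bed top edge (np.float64(92.3), np.float64(-38.0)) (np.float64(92.6), np.float64(45.4))
moved px (215, 114, 74, 134) (217, 119, 74, 134)
the job is handed in; nothing more can be done
```

The pack is in the feed tray and the job is handed in. It finished at about 33 s of the 72 s allowed.

**What I did**
- **Pick and stack:** I gripped the loose plate near its free end, clear of the weight, and laid it on the askew one.
- **Squaring:** I slid both into the fence corner, let go, and pushed each way with shut fingers until the fences stopped them. The picture then showed both layers flush and tight to the long fence.
- **Placing:** I gripped both at the cut-away and lifted them together. Then I set the pack in the tray by feel: bed contact, then down against the stop, then release.

**Last checks**
- **Against the stop:** the pack's top face runs from bed x = −60 to +59 mm, so it is down on the stop.
- **Across the tray:** the face is centred to about 2 mm, within the wrist camera's sideways bias. It sits between the guides, and no lower plate sticks out.
- **After release:** forces were near zero.
- **Everything else:** I saw nothing else shifted in the last top view, but I did not measure the other objects' positions again.

**What disagreed**
- **Fingertip position:** at about 60 mm opening the fingertips touch about 34 mm behind the reported TCP. I measured this by a touch on the bench, which reached about 40 N at the wrist, and corrected for it.
- **Wrist camera:** it read about 3 mm to the left when looking at the block, compared with contact there. I applied the same correction to the tray.
- **Stillness after release:** the pack moved 2 to 5 px between the last two wrist pictures, with its size unchanged. I put that down to the arm settling and did not check it separately.

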